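Prise the split ring off a grinder spindle

ROBOT

A 7-joint arm with a two-finger parallel gripper is mounted at the origin on the work surface. World frame = base frame: x ahead of the robot, y to its left, z up, the work surface at z = 0. Lengths are in mm, angles in rad, forces in N, time in s.
With the tool pointing down it reaches from about 400 to 875 mm from the base axis. Payload 4.4 kg.
Tool frame: the origin (TCP) lies between the finger pads; the fingertips stand ctrl.finger_overhang ahead of it and the grasp point (between the pads) lies 11 mm behind it (ctrl.finger_overhang is the distance from the TCP to the fingertips, in mm); z points along the fingers, y is the direction in which the jaws open and shut (so a half turn about z gives the same grasp; the last joint's range is limited). The gripper opens to 85 mm and grips with 20 to 120 N. Pads are 22 mm wide; open, the fingers measure 114 mm over their backs; the gripper's body (76 mm by 85 mm) begins 54 mm behind the grasp point. The pads swing forward as they close: fully open they stand 13 mm farther back than shut.
Start: joints at [-1.278, 0.628, 0.038, 1.517, -0.027, 0.996, -0.02], TCP at [228.225, 608.63, 239.313] pointing down, gripper open.
Joint ranges: [-3.06, 3.06], [-0.37, 2.12], [-1.25, 1.32], [0.18, 2.47], [-1.1, 4.24], [0.23, 1.98], [-2.94, 2.94]. Speed limits (rad/s): [2.57, 2.57, 3.14, 3.14, 3.14, 3.14, 3.14].

INTERFACE

Orientations are given as [roll, pitch, yaw] about the fixed x, y, z axes, in that order (R = Rz(yaw) Ry(pitch) Rx(roll)).
In Python, from cell import ctrl gives the robot as it stands. The module is installed in compiled form; this text tells all that it offers.
- The arm moves only by the tool step_arm, never from a script. Its argument "deltas" is a list that holds one entry, the list of rows, each a list of 7 numbers: the opening, from 0 (shut) to 1 (fully open), then the shift along the world's x, y, z in mm, then the turn, a rotation vector about the world's x, y, z in rad. In form: [[[grip, tx, ty, tz, rx, ry, rz], ...]]. A call has 1 to 10 rows; each row shifts and turns the commanded pose from where the row before left it; what a row does not reach is not made up. A row lasts 1/12 s, in which the tool goes at most 41.7 mm and 7.16 degrees, less where a joint would pass 70% of its speed; a pose out of reach is approached as far as the arm can. A call is refused whole if a number of a shift passes 41.7 or a number of a turn 0.125, either way. A call with a gripper value outside its range is refused whole. The fingers move at their own pace and stop on an object; the grip force is fixed at half the most. Time passes only in rows, so rows that do not move let the fingers close. It gives the time, the measured TCP pose, the force and the opening at its end, in the units of the state.
- ctrl.read_state(): the state, without advancing time (a new reading comes with each control period).
- ctrl.get_image(name): name is "scene" or "side" or "wrist"; returns (picture, depth): 480x640x3 uint8, red, green, blue; 480x640 float32, mm along the optical axis (not along the pixel's ray), 0 where there is no reading.
- ctrl.camera_info(name): a dict with "intrinsics" (3x3 intrinsics, pixels), "rvec" (rotation vector, rad) and "tvec" (3), from world to camera coordinates, as OpenCV has them. Camera axes: x right, y down, z forward; pixel columns grow to the right and rows downward; lengths in mm; the calibration is good to about 2 mm. A picture is of the moment at which its call begins: read the wrist's pose just before it. camera_info takes no time and is no camera call; for the wrist camera it gives the pose at the moment of the call.
- ctrl.finish_job(): hands the job in, once; it reports no verdict.
The state is a dict: "clock": time; "qpos": joint angles; "qd": joint speeds; "tau": joint torques, N m; "eef_pos": TCP position; "tool_rot": TCP orientation; "force": force on the tool from outside, world axes, zero at the start; "torque": the same for the moment, N m; "width": finger opening in mm.
Only numpy, scipy, OpenCV 4.12 (cv2) and the standard library are available. Lean on these libraries where they do the work, as an engineer would, in place of code of your own. Each camera call takes 0.05 s, during which the arm holds its last target.

TASK

Take the hooked pick from the wooden block, feel its tip in under the end of the split retaining ring on the upturned grinder, and gently lift that end until it springs up over the catch and stays up, with the ring still around the spindle. The pick's stiff sliding shaft stands out by a different length each time, so find the floor of the slot by touch. Only the pick may touch the ring, do not force it, leave the other things alone, and put the pick back upright in its hole in the block.

Things in the scene. Friction and masses are not known exactly. Their poses are not given: they have to be found in the camera images.
- grinder: Angle grinder fixed on its back on a wooden cradle. Origin: on the spindle axis at bench height; z up; +x along the motor barrel, -x to the slot. Flat gear-head top (x -54 to +46, y +-42 mm) 75 mm above the bench. On it a steel collar, radius 36 mm, top at 83.5 mm, recessed for the ring; in the middle a steel stub, radius 16.5 mm, top at 92.5 mm, with a thin spindle up to 106.5 mm.
- slot (a point): Point on the floor of the slot, 30 mm from the spindle axis toward grinder -x, 75 mm above the bench; axes as the grinder's. The slot is a wedge cut out of the collar, 24 deg either side of -x, floored by the flat gear-head top and open outward. The pick goes in moving along grinder +x. Between floor and ring underside there are only 4.5 mm; under the ring the way is free as far as the stub.
- seat (a point): Point on the spindle axis at the height of the ring's underside when seated, 79.5 mm above the bench; axes as the grinder's.
- ring: Dark steel split ring (C), 30 g, rigid, outer radius 25.2, inner 18, 4 mm thick, lying in the collar's recess around the stub, top flush with the collar. Origin: centre of its underside, z up, at the seat point when seated. The gap (about 14 mm) lies just to the +y side of the slot; the end to lift bridges the slot from its -y side and ends about 5 mm past the slot's middle line.
- ring_end (a point): Point on the underside of the ring close to the end to be lifted, 21.6 mm from the ring's centre along ring -x, over the middle of the slot. It must end at least 6 mm higher than it started.
- pick: Hooked pick, 70 g, upright in a block. Origin: on the shaft axis at the flange's underside; z up. Flange 28 mm square, z 0 to 5 mm; black handle 16 x 16 mm (sides along x, y), z 5 to 61 mm: grip near z 33. Below, a shaft, radius 3 mm, with a hook: flat blade 6 mm wide, 3 mm thick, reaching 16 mm from the shaft axis along pick +x; its underside is 40 to 68 mm below the flange, different each time.
- rack: Wooden block 85 x 75 x 85 mm fixed to the bench; origin at the centre of its underside, z up. A slotted hole 78 mm deep in its top runs along rack x from -8 to +21 mm, and is 14 mm wide in y. The pick stands in it with its hook along rack +x, its shaft axis over the block's origin and its flange resting on the top (pick origin 85 mm above the bench).
- rack_top (a point): Point on the block's top face above its origin, 85 mm above the bench; the shaft of the stowed pick passes here.
- whetstone: Grey sharpening stone 180 x 60 x 30 mm, loose, bystander; origin at the centre of its underside.
- nut: Dark round clamping nut, 42 mm across, 9 mm high, with a hole, loose, bystander; origin at the centre of its underside.
- cup: Steel cup, 70 mm across, 75 mm high, loose, bystander; origin at the centre of its underside.
- catch (a joint): Small sprung steel catch (9 mm wide, 45 deg nose) in the stub, above the ring's end; nose to radius 21.5 mm, tip 87.5 mm above the bench. Joint: 0 = fully out, 0.006 m = fully pushed in. Lifting the ring end pushes it back (4 to 12 N at the pick); after about 8 mm of lift the ring passes and the catch springs out below it and holds it up.
Not all that is in view belongs to the job. Of the things like the pick, leave any that is orange; of the rest the larger one is meant.

How it is judged:
By the outcome, as a careful person would: the job done as asked, in the order asked, and still so for the second after the job is handed in, with the robot touching nothing.
It also fails if it takes over 54 s, if anything falls off the work surface, if the arm or the gripper's body presses on something with over 40 N, if the wrist force passes 120 N, or if a joint passes its speed limit or range.

## Working session

There is one attempt and no reset: what is moved stays moved. The work goes in short steps, Python scripts to look and compute and a tool call to move; the robot and the scene stay as the last step left them, time stands still between calls to the robot, and variables do not carry over. Pictures are saved under pics/ and viewed, and the job is handed in when it is done.

Besides the shell and the picture viewer there is one more tool, called after ">>>" by a JSON object that holds its "fn" and its "kwargs". step_arm: Moves the arm, as the interface text tells. Its arguments: {"type":"object","properties":{"deltas":{"type":"array"}},"required":["deltas"]}

```bash
mkdir -p pics; cat > h.py <<'E'
import numpy as np, cv2
from cell import ctrl
def snap(n,tag):
    im,d=ctrl.get_image(n); ci=ctrl.camera_info(n)
    np.savez('pics/'+tag+'.npz',im=im,d=d,K=np.array(ci['intrinsics']),r=np.array(ci['rvec'],float),t=np.array(ci['tvec'],float))
    cv2.imwrite('pics/'+tag+'.png',im[:,:,::-1]); return im,d
def load(tag):
    z=np.load('pics/'+tag+'.npz'); return z
def ray(z,u,v):
    R=cv2.Rodrigues(z['r'])[0]; c=-R.T@z['t'].ravel()
    dd=R.T@np.linalg.inv(z['K'])@np.array([u,v,1.]); return c,dd
def onplane(z,u,v,h):
    c,d=ray(z,u,v); return c+d*(h-c[2])/d[2]
def pt(z,u,v):
    c,d=ray(z,u,v); return c+d*z['d'][int(round(v)),int(round(u))]
def cloud(z):
    R=cv2.Rodrigues(z['r'])[0]; c=-R.T@z['t'].ravel()
    v,u=np.mgrid[0:480,0:640]; p=np.stack([u,v,np.ones_like(u)],-1).reshape(-1,3)@np.linalg.inv(z['K']).T
    return ((p*z['d'].reshape(-1,1))@R+c).reshape(480,640,3)
def proj(z,P):
    return cv2.projectPoints(np.array(P,float).reshape(-1,3),z['r'],z['t'],z['K'],None)[0].reshape(-1,2)
E
python3 - <<'E'
from h import *
s=ctrl.read_state(); print(s, ctrl.finger_overhang)
for n in ['scene','side','wrist']: snap(n,n+'0')
E
```

```text
{'clock': 0.0, 'qpos': array([-1.27779128,  0.62933089,  0.03839783,  1.51839693, -0.02701765,
        0.99629349, -0.01999045]), 'qd': array([ 9.86940989e-04, -1.35192346e-04, -8.01250095e-05,  7.94903078e-04,
       -1.10621219e-03,  1.36617582e-03, -2.35947792e-03]), 'tau': array([ 1.04537536e-03, -5.63392889e+01,  1.22661140e+00, -1.93440843e+01,
        1.11022271e-02,  1.04086709e-02, -2.20144607e-06]), 'eef_pos': array([227.97672612, 608.04302783, 238.38888967]), 'tool_rot': array([-3.13968016e+00, -1.56790357e-05,  2.78282258e+00]), 'force': array([ 0.26075054, -0.81134978, -0.44050083]), 'torque': array([-0.01966732,  0.04181495,  0.00106215]), 'width': 85.58754095803772} 8.0
```

View pics/scene0.png

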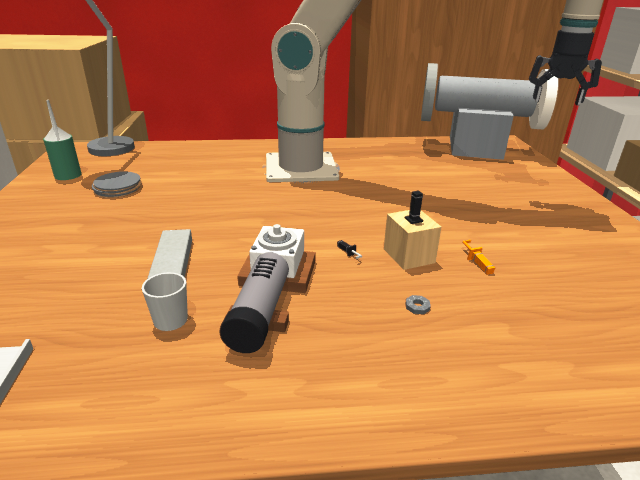

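View pics/side0.png

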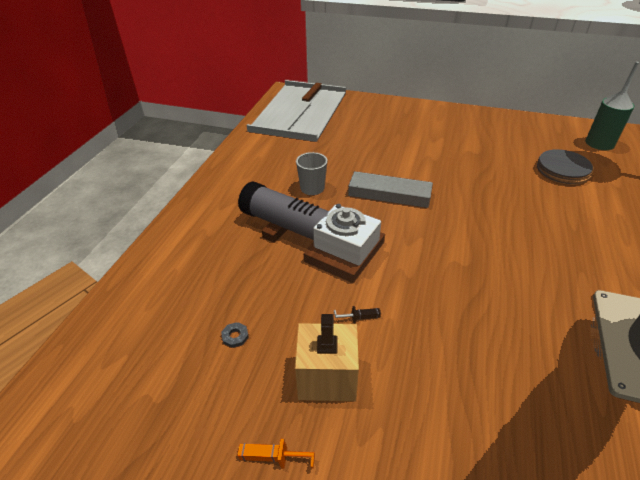

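View pics/wrist0.png

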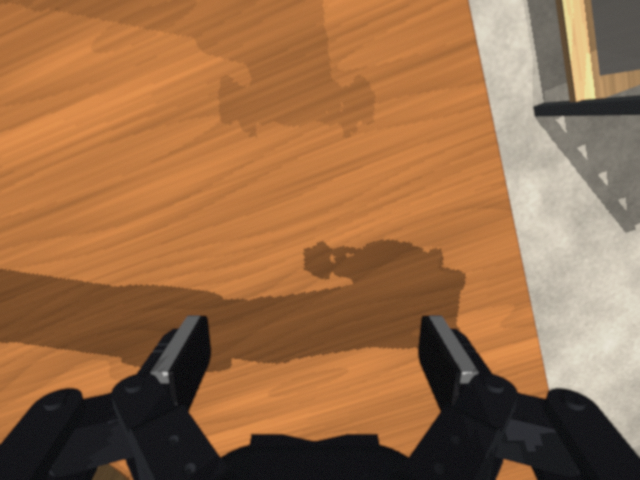

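Scene: pick upright in the block at scene (416,205) / side (327,330). The grinder head is at scene (278,240) / side (347,225) with its barrel toward the scene camera. The small black pick and the orange one are distractors.

```bash
python3 - <<'E'
from h import *
for tag,bx,gx in [('scene0',(380,170,450,275),(240,220,320,290)),('side0',(285,305,370,410),(305,195,390,270))]:
    z=load(tag); C=cloud(z); im=z['im']
    hsv=cv2.cvtColor(im,cv2.COLOR_RGB2HSV)
    def rep(name,box,lo,hi,extra=None):
        m=np.zeros((480,640),bool); x0,y0,x1,y1=box
        m[y0:y1,x0:x1]=True
        m&=(C[...,2]>lo)&(C[...,2]<hi)&(z['d']>0)
        if extra is not None: m&=extra
        P=C[m]; 
        if len(P)<10: print(tag,name,len(P)); return
        r=cv2.minAreaRect(P[:,:2].astype(np.float32)); print(tag,name,len(P),P.mean(0).round(1),r)
    sat=hsv[...,1]
    rep('block',bx,81,89,sat>60)
    rep('pickhandle',bx,92,150)
    rep('head',gx,71,79,(sat<60))
    rep('collar',gx,80.5,86.5,None)
    rep('spindle',gx,95,110,None)
for tag,a,b in [('scene0',(380,170,450,275),(240,215,320,290)),('side0',(280,300,390,410),(300,190,390,280))]:
    im=cv2.imread('pics/'+tag+'.png')
    o=[cv2.resize(im[y0:y1,x0:x1],(400,500),interpolation=cv2.INTER_CUBIC) for x0,y0,x1,y1 in (a,b)]
    cv2.imwrite('pics/z_'+tag+'.png',np.hstack(o))
E
```

```text
scene0 block 620 [515.6 188.2  83.9] ((506.25396728515625, 190.3206024169922), (90.05147552490234, 77.20337677001953), 15.57112979888916)
scene0 pickhandle 297 [511.3 189.5 121.1] ((507.1463623046875, 191.11749267578125), (19.5582275390625, 19.061100006103516), 13.89168930053711)
scene0 head 1267 [615.8 -96.4  74.6] ((603.01220703125, -96.37755584716797), (83.67496490478516, 212.6147003173828), 75.19052124023438)
scene0 collar 422 [560.  -84.2  82.4] ((553.793701171875, -83.98443603515625), (71.16958618164062, 67.12496948242188), 77.94378662109375)
scene0 spindle 58 [554.7 -83.5 101.9] ((553.133056640625, -84.21049499511719), (13.36458969116211, 12.068986892700195), 46.893802642822266)
side0 block 2389 [504.2 199.   84.5] ((506.3001708984375, 193.98345947265625), (85.01727294921875, 77.28202056884766), 15.435090065002441)
side0 pickhandle 406 [505.  199.5 127.4] ((505.98773193359375, 194.97901916503906), (16.24574851989746, 18.032806396484375), 13.919145584106445)
side0 head 1121 [555.1 -71.4  74.6] ((570.8673095703125, -84.17160034179688), (85.23409271240234, 149.95582580566406), 74.74652862548828)
side0 collar 504 [552.4 -74.9  82.9] ((553.138427734375, -80.19275665283203), (71.16612243652344, 68.73172760009766), 74.31185150146484)
side0 spindle 60 [550.  -77.3 102.7] ((550.3216552734375, -78.7396240234375), (12.503783226013184, 12.820369720458984), 74.5484619140625)
```

View pics/z_side0.png

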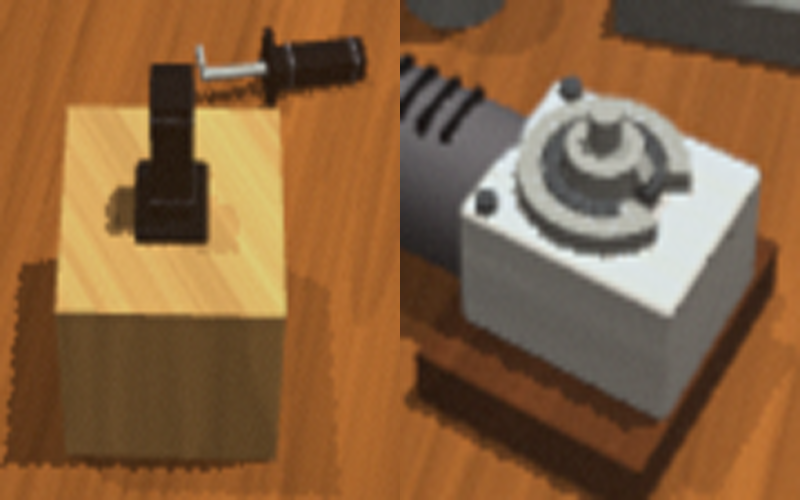

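View pics/z_scene0.png

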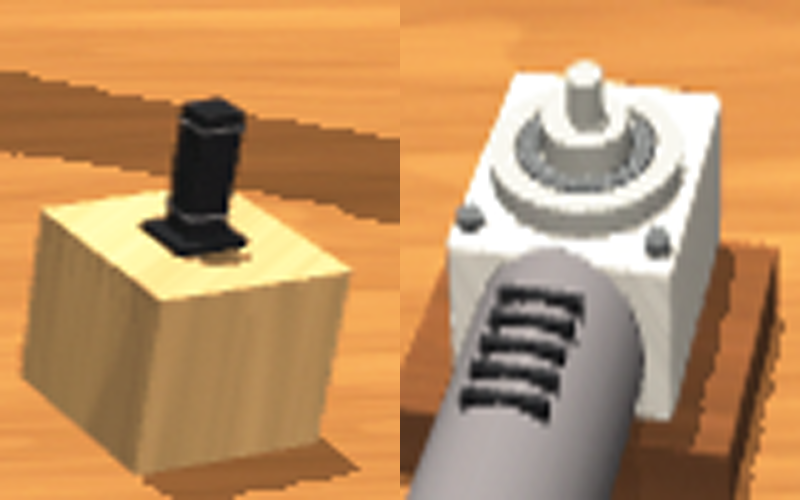

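>>> {"fn": "step_arm", "kwargs": {"deltas": [[[1, 13.9, -20.8, 0, 0, 0, -0.0473], [1, 13.9, -20.8, 0, 0, 0, -0.0473], [1, 13.9, -20.8, 0, 0, 0, -0.0473], [1, 13.9, -20.8, 0, 0, 0, -0.0473], [1, 13.9, -20.8, 0, 0, 0, -0.0473], [1, 13.9, -20.8, 0, 0, 0, -0.0473], [1, 13.9, -20.8, 0, 0, 0, -0.0473], [1, 13.9, -20.8, 0, 0, 0, -0.0473], [1, 13.9, -20.8, 0, 0, 0, -0.0473], [1, 13.9, -20.8, 0, 0, 0, -0.0473]]]}}

```text
clock: 0.98
eef_pos: [367.6, 399.4, 239.2]
tool_rot: [-3.141, -0.0, 2.308]
force: [0.2, 0.6, -0.5]
width: 85.4
```

>>> {"fn": "step_arm", "kwargs": {"deltas": [[[1, 13.9, -20.8, 0, 0, 0, -0.0473], [1, 13.9, -20.8, 0, 0, 0, -0.0473], [1, 13.9, -20.8, 0, 0, 0, -0.0473], [1, 13.9, -20.8, 0, 0, 0, -0.0473], [1, 13.9, -20.8, 0, 0, 0, -0.0473], [1, 13.9, -20.8, 0, 0, 0, -0.0473], [1, 13.9, -20.8, 0, 0, 0, -0.0473], [1, 13.9, -20.8, 0, 0, 0, -0.0473], [1, 13.9, -20.8, 0, 0, 0, -0.0473], [1, 13.9, -20.8, 0, 0, 0, -0.0473]]]}}

```text
clock: 1.82
eef_pos: [506.6, 191.6, 239.2]
tool_rot: [-3.141, -0.0, 1.834]
force: [0.6, 0.3, -0.0]
width: 85.3
```

```bash
python3 - <<'E'
from h import *
s=ctrl.read_state(); print(s['clock'],s['eef_pos'],s['tool_rot'],s['qpos'])
snap('wrist','w1')
E
```

```text
1.8167 [506.62565127 191.56076434 239.19670977] [-3.14128901e+00 -1.00241232e-04  1.83449554e+00] [-0.62680768  0.48968136  0.31602428  1.82755619 -0.19513512  0.85493232
  0.04685228]
```

View pics/w1.png

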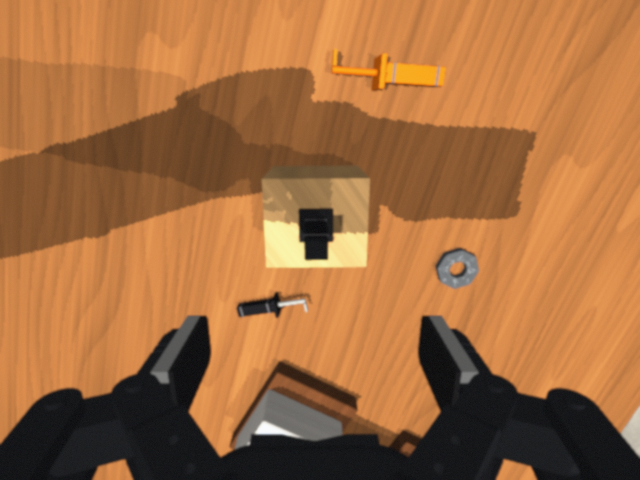

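```bash
python3 - <<'E'
from h import *
z=load('w1'); C=cloud(z)
c,_=ray(z,0,0); print('cam',c)
sat=cv2.cvtColor(z['im'],cv2.COLOR_RGB2HSV)[...,1]
def rep(n,box,lo,hi):
    m=np.zeros((480,640),bool); x0,y0,x1,y1=box; m[y0:y1,x0:x1]=1
    m&=(C[...,2]>lo)&(C[...,2]<hi)&(z['d']>0)
    P=C[m]; print(n,len(P),P.mean(0),cv2.minAreaRect(P[:,:2].astype(np.float32)))
rep('block',(250,150,385,285),81,89)
rep('handletop',(290,200,345,270),144,150)
rep('handle',(290,200,345,270),95,150)
rep('flange',(290,200,345,270),87.5,92)
print(proj(z,[506,193,85]),proj(z,[506,193,146]))
E
```

```text
cam [488.60329075 264.99472076 373.13983357]
block 7659 [510.1512267  189.19183119  84.73155853] ((511.3442077636719, 185.71607971191406), (85.14311218261719, 75.5975112915039), 14.789347648620605)
handletop 546 [511.02773772 186.68765773 145.71046171] ((511.15924072265625, 186.51451110839844), (15.362651824951172, 16.279706954956055), 14.136101722717285)
handle 972 [510.15915671 189.72539231 135.33553919] ((510.8905944824219, 186.42579650878906), (16.19956398010254, 16.396745681762695), 14.994147300720215)
flange 602 [510.25841982 190.13834388  89.57437369] ((511.2029113769531, 186.26194763183594), (27.872045516967773, 27.83736801147461), 14.647995948791504)
[[311.82181537 214.14573248]] [[311.47381104 237.49066065]]
```

```bash
python3 - <<'E'
from h import *
s=ctrl.read_state(); print(s['clock'],s['eef_pos'],s['tool_rot'],abs(s['qd']).max())
snap('wrist','w2')
s=ctrl.read_state(); print(s['clock'],s['eef_pos'],s['tool_rot'],abs(s['qd']).max())
z=load('w2'); C=cloud(z)
c,_=ray(z,0,0); print('cam',c, cv2.Rodrigues(z['r'])[0])
def rep(n,box,lo,hi):
    m=np.zeros((480,640),bool); x0,y0,x1,y1=box; m[y0:y1,x0:x1]=1
    m&=(C[...,2]>lo)&(C[...,2]<hi)&(z['d']>0)
    P=C[m]; print(n,len(P),P.mean(0),cv2.minAreaRect(P[:,:2].astype(np.float32)))
rep('block',(250,150,385,285),81,89)
rep('flange',(290,200,345,270),87.5,92)
# nut, all cams
for t,box in [('w2',(430,240,485,295)),('scene0',(400,290,435,318)),('side0',(215,318,252,350))]:
    z=load(t);C=cloud(z);rep(t+'nut',box,4,14)
# bench plane tilt check
for t in ('w2','scene0','side0'):
    z=load(t);C=cloud(z)
    for (u,v) in [(100,330),(320,120),(580,330),(320,350)]: print(t,C[v,u].round(1))
E
```

```text
1.8667 [510.02633205 185.63571913 239.55105213] [3.13937557 0.00472982 1.82561032] 0.02667701190595446
1.9167 [508.64023603 187.74621069 239.42807919] [3.14038087 0.0032314  1.8287823 ] 0.06452179506573974
cam [487.15870937 266.85255609 373.14628526] [[ 0.96721849  0.25394288  0.00118726]
 [ 0.23977408 -0.91477236  0.32511525]
 [ 0.08364677 -0.31417281 -0.94567366]]
block 7918 [504.5010241  197.89974656  84.34141581] ((505.70513916015625, 194.46896362304688), (85.13372039794922, 75.78782653808594), 15.523497581481934)
flange 573 [504.5650244  198.66123771  89.22501499] ((505.5026550292969, 194.537109375), (27.475040435791016, 27.640430450439453), 15.523615837097168)
w2nut 1066 [672.04963159 166.5834906    7.73309463] ((672.37255859375, 166.03079223632812), (42.16154479980469, 42.558837890625), 77.88463592529297)
scene0nut 292 [675.5388793  161.22714875   7.51973889] ((674.6345825195312, 161.91651916503906), (41.80989074707031, 45.06570053100586), 75.88640594482422)
side0nut 428 [672.51345407 166.19528615   8.13445352] ((673.1972045898438, 165.0343017578125), (41.88895797729492, 44.02165222167969), 35.003807067871094)
w2 [303.9 -25.   -1.3]
w2 [493.6 266.7  -1.8]
w2 [ 8.498e+02  1.184e+02 -5.000e-01]
w2 [561.2  14.3  -0.6]
scene0 [ 6.953e+02 -3.780e+02 -6.000e-01]
scene0 [ 37.2  49.5 151.9]
scene0 [ 7.58e+02  4.19e+02 -6.00e-01]
scene0 [ 7.715e+02 -2.260e+01  6.000e-01]
side0 [ 8.975e+02  2.185e+02 -4.000e-01]
side0 [ 750.4 -571.4    5.7]
side0 [131.3  -7.6   1.6]
side0 [512.  208.8  91.1]
```

>>> {"fn": "step_arm", "kwargs": {"deltas": [[[1, 0, 0, -15, 0, 0, 0], [1, 0, 0, -15, 0, 0, 0], [1, 0, 0, -15, 0, 0, 0], [1, 0, 0, 0, 0, 0, 0], [1, 0, 0, 0, 0, 0, 0], [1, 0, 0, 0, 0, 0, 0]]]}}

```text
clock: 2.42
eef_pos: [506.4, 193.1, 194.9]
tool_rot: [3.141, -0.0, 1.837]
force: [0.3, -0.1, -0.1]
width: 85.2
```

```bash
python3 - <<'E'
from h import *
s=ctrl.read_state(); print(s['clock'],s['eef_pos'],s['tool_rot'],abs(s['qd']).max())
snap('wrist','w3')
s=ctrl.read_state(); print(s['clock'],s['eef_pos'],s['tool_rot'],abs(s['qd']).max())
z=load('w3'); C=cloud(z)
def rep(n,box,lo,hi):
    m=np.zeros((480,640),bool); x0,y0,x1,y1=box; m[y0:y1,x0:x1]=1
    m&=(C[...,2]>lo)&(C[...,2]<hi)&(z['d']>0)
    P=C[m]; print(n,len(P),P.mean(0),cv2.minAreaRect(P[:,:2].astype(np.float32)))
rep('block',(200,100,430,310),81,88)
rep('flange',(270,150,370,310),87.5,92)
rep('top',(270,150,370,310),142,150)
E
```

```text
2.4167 [506.44368243 193.09477011 194.88492419] [ 3.14091359e+00 -2.47487047e-04  1.83738142e+00] 0.010406143322321761
2.4667 [506.69176753 193.04117839 195.14925174] [ 3.14017772e+00 -3.10536063e-04  1.83720821e+00] 0.0052324015747447165
block 9771 [505.91291945 197.00672349  84.61173643] ((507.594970703125, 192.34652709960938), (85.27963256835938, 75.72388458251953), 15.429665565490723)
flange 806 [506.1114758  196.73889695  89.60473042] ((507.5482482910156, 192.74070739746094), (27.527929306030273, 28.29535675048828), 14.63465690612793)
top 838 [507.23739674 193.18633763 145.47001361] ((507.4556884765625, 192.54898071289062), (15.540544509887695, 16.86948013305664), 14.871927261352539)
```

View pics/w3.png

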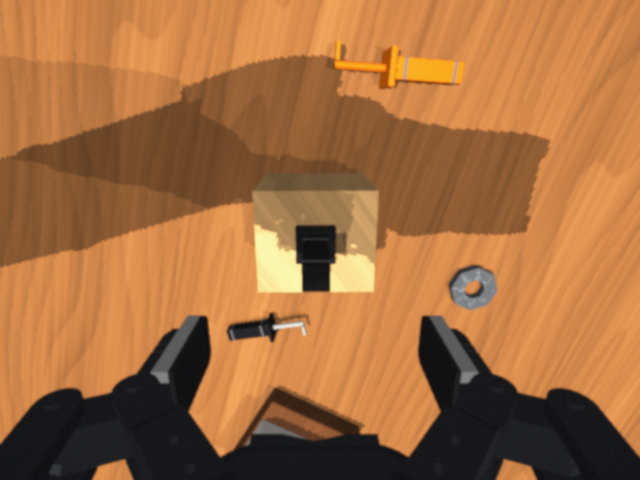

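>>> {"fn": "step_arm", "kwargs": {"deltas": [[[1, 0.8, -0.5, -15, 0, 0, 0], [1, 0, 0, -18, 0, 0, 0], [1, 0, 0, -18, 0, 0, 0], [1, 0, 0, -18, 0, 0, 0], [1, 0, 0, -13, 0, 0, 0], [1, 0, 0, -5, 0, 0, 0], [1, 0, 0, 0, 0, 0, 0], [1, 0, 0, 0, 0, 0, 0]]]}}

```text
clock: 3.13
eef_pos: [507.6, 192.3, 108.1]
tool_rot: [3.14, -0.0, 1.837]
force: [0.5, 0.3, 0.3]
width: 85.7
```

>>> {"fn": "step_arm", "kwargs": {"deltas": [[[0, 0, 0, 0, 0, 0, 0], [0, 0, 0, 0, 0, 0, 0], [0, 0, 0, 0, 0, 0, 0], [0, 0, 0, 0, 0, 0, 0], [0, 0, 0, 0, 0, 0, 0], [0, 0, 0, 0, 0, 0, 0], [0, 0, 0, 0, 0, 0, 0], [0, 0, 0, 0, 0, 0, 0], [0, 0, 0, 0, 0, 0, 0], [0, 0, 0, 0, 0, 0, 0]]]}}

```text
clock: 3.97
eef_pos: [507.2, 192.2, 107.6]
tool_rot: [3.141, -0.0, 1.837]
force: [0.1, 0.2, 5.1]
width: 15.0
```

>>> {"fn": "step_arm", "kwargs": {"deltas": [[[0, 0, 0, 2, 0, 0, 0], [0, 0, 0, 6, 0, 0, 0], [0, 0, 0, 12, 0, 0, 0], [0, 0, 0, 15, 0, 0, 0], [0, 0, 0, 15, 0, 0, 0], [0, 0, 0, 15, 0, 0, 0], [0, 0, 0, 15, 0, 0, 0], [0, 0, 0, 10, 0, 0, 0], [0, 0, 0, 0, 0, 0, 0], [0, 0, 0, 0, 0, 0, 0]]]}}

```text
clock: 4.8
eef_pos: [507.1, 192.3, 197.5]
tool_rot: [3.141, -0.0, 1.837]
force: [-0.7, -0.7, -1.4]
width: 15.3
```

```bash
python3 - <<'E'
from h import *
s=ctrl.read_state(); print(s['clock'],s['eef_pos'],s['tool_rot'],s['force'])
snap('side','s1');snap('scene','c1')
a=cv2.imread('pics/s1.png');b=cv2.imread('pics/c1.png')
cv2.imwrite('pics/v1.png',np.hstack([cv2.resize(a[190:430,240:440],(400,480)),cv2.resize(b[120:280,340:480],(400,457))[:457].copy() if 0 else cv2.resize(b[100:280,340:490],(400,480))]))
E
```

```text
4.8 [507.07880318 192.27270142 197.49717642] [ 3.14086145e+00 -2.32505491e-04  1.83697199e+00] [-0.69601318 -0.72465342 -1.36957607]
```

View pics/v1.png

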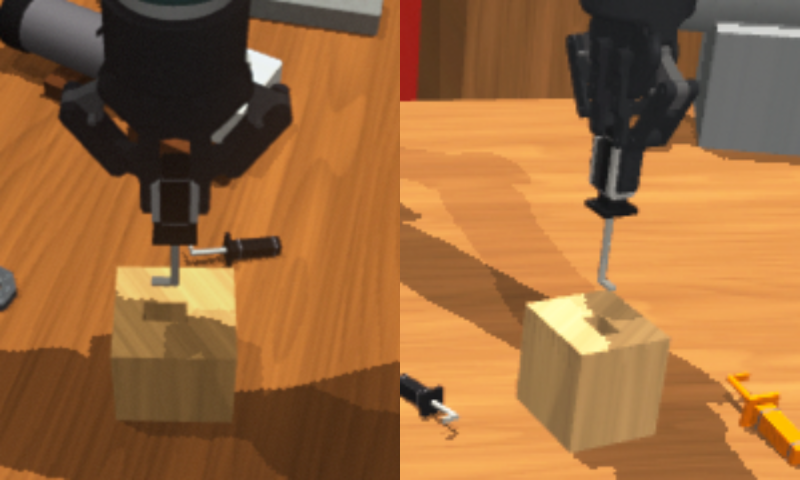

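Pick held upright, hook clear of the hole (side crop: hook at (163,282), flange bottom (175,244)). I'll estimate the shaft length and get the grinder pose from its best cues.

```bash
python3 - <<'E'
from h import *
def zline(z,u,v,x,y):
    c,d=ray(z,u,v); t=((np.array([x,y])-c[:2])@d[:2])/(d[:2]@d[:2]); return (c+t*d).round(1)
z=load('s1'); print('hook bottom',zline(z,240+172/2,190+286/2,507,192),'flange bottom',zline(z,240+175/2,190+245/2,507,192))
z=load('c1'); k=150/400; k2=180/480
print('hook',zline(z,340+605*k,100+290*k2,507,192),'flange',zline(z,340+609*k,100+213*k2,507,192))
# grinder: collar ring points, head rect
for tag,gx in [('scene0',(240,220,320,290)),('side0',(305,195,390,270))]:
    z=load(tag);C=cloud(z);x0,y0,x1,y1=gx
    m=np.zeros((480,640),bool);m[y0:y1,x0:x1]=1;m&=z['d']>0
    for n,lo,hi in [('collartop',82,85.5),('stubtop',90.5,94.5),('spin',104,108)]:
        P=C[m&(C[...,2]>lo)&(C[...,2]<hi)]; P=P[np.hypot(P[:,0]-552,P[:,1]+82)<42]
        print(tag,n,len(P),cv2.minEnclosingCircle(P[:,:2].astype(np.float32)))
    P=C[m&(C[...,2]>72)&(C[...,2]<77)]
    d=np.array([np.cos(-.265),np.sin(-.265)]);q=(P[:,:2]-[552,-82])@np.array([d,[-d[1],d[0]]]).T
    k=q[:,0]<40
    print(tag,'head q',np.percentile(q[k],[1,99],axis=0), cv2.minAreaRect(P[k][:,:2].astype(np.float32)))
E
```

```text
hook bottom [508.2 192.4 109.8] flange bottom [506.2 191.8 154.3]
hook [660.5 398.6 179.2] flange [651.5 391.9 227.5]
scene0 collartop 272 ((552.3181762695312, -83.19700622558594), 37.34645080566406)
scene0 stubtop 81 ((552.8302612304688, -83.17803955078125), 16.614341735839844)
scene0 spin 22 ((552.3264770507812, -84.85250854492188), 7.477441787719727)
scene0 head q [[-52.37015233 -42.32179012]
 [ 39.4086117   40.1099595 ]] ((545.268798828125, -81.1019287109375), (83.67472839355469, 93.14503479003906), 75.1790542602539)
side0 collartop 393 ((550.3198852539062, -79.677734375), 37.01826858520508)
side0 stubtop 117 ((549.0792846679688, -77.98648071289062), 17.838207244873047)
side0 spin 29 ((550.3380737304688, -78.72091674804688), 6.845163345336914)
side0 head q [[-55.36706544 -38.48559763]
 [ 39.17651     44.2346369 ]] ((545.0980834960938, -77.70352935791016), (85.08200073242188, 95.99396514892578), 75.56346893310547)
```

```bash
python3 - <<'E'
from h import *
for t in ('s1','c1'):
    z=load(t); C=cloud(z)
    print(t,proj(z,[[507,192,197.5],[507,192,189.5],[507,192,175],[507,192,130],[507,192,85]]).round(1))
    P=C.reshape(-1,3); q=P[(np.hypot(P[:,0]-507,P[:,1]-192)<24)&(P[:,2]>88)&(P[:,2]<185)]
    print(np.histogram(q[:,2],bins=np.arange(88,186,4)))
E
```

```text
s1 [[326.9 290.5]
 [326.9 294.8]
 [326.9 302.2]
 [326.9 323.9]
 [326.9 343.6]]
(array([  1,   0,   0,   0,   0,   0,   0,  33,  30,   7,   8,   6,   6,
         9,  10,   9,   8,  11,   0,   0,   0,  15, 152,  50]), array([ 88,  92,  96, 100, 104, 108, 112, 116, 120, 124, 128, 132, 136,
       140, 144, 148, 152, 156, 160, 164, 168, 172, 176, 180, 184]))
c1 [[420.9 166.7]
 [420.4 170.6]
 [419.4 177.8]
 [416.5 199.1]
 [413.8 219.4]]
(array([ 0,  0,  0,  0,  0,  0,  3, 17,  6,  7,  5,  5,  7,  4,  8,  6,  6,
        6,  6,  5,  0, 21, 69, 23]), array([ 88,  92,  96, 100, 104, 108, 112, 116, 120, 124, 128, 132, 136,
       140, 144, 148, 152, 156, 160, 164, 168, 172, 176, 180, 184]))
```

View pics/s1.png

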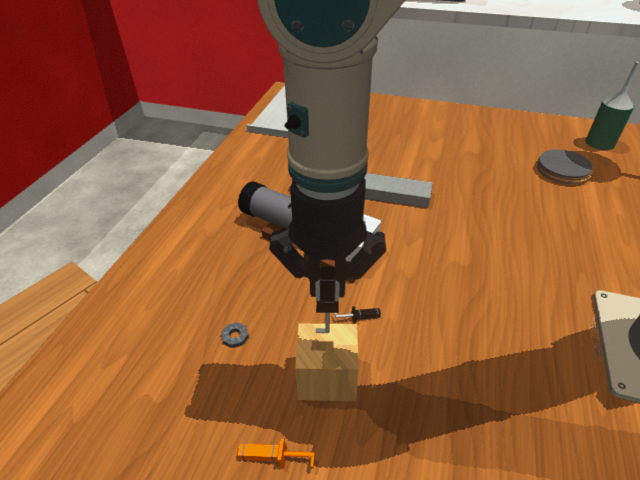

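>>> {"fn": "step_arm", "kwargs": {"deltas": [[[0, -1.4, -22, 0, 0, 0, -0.045], [0, -1.4, -22, 0, 0, 0, -0.045], [0, -1.4, -22, 0, 0, 0, -0.045], [0, -1.4, -22, 0, 0, 0, -0.045], [0, -1.4, -22, 0, 0, 0, -0.045], [0, -1.4, -22, 0, 0, 0, -0.045], [0, -1.4, -22, 0, 0, 0, -0.045], [0, -1.4, -22, 0, 0, 0, -0.045], [0, -1.4, -22, 0, 0, 0, -0.045], [0, -1.4, -22, 0, 0, 0, -0.045]]]}}

```text
clock: 5.73
eef_pos: [492.2, -28.9, 196.4]
tool_rot: [-3.14, 0.001, 1.385]
force: [-0.2, -0.5, -0.8]
width: 15.5
```

>>> {"fn": "step_arm", "kwargs": {"deltas": [[[0, -1.4, -22, 0, 0, 0, -0.045], [0, -0.5, -15.5, 0, 0, 0, -0.03], [0, 0, 0, 0, 0, 0, 0], [0, 0, 0, 0, 0, 0, 0], [0, 0, 0, 0, 0, 0, 0], [0, 0, 0, 0, 0, 0, 0]]]}}

```text
clock: 6.23
eef_pos: [491.0, -63.8, 196.9]
tool_rot: [-3.141, -0.001, 1.314]
force: [0.5, 0.9, -0.7]
width: 15.3
```

```bash
python3 - <<'E'
from h import *
s=ctrl.read_state(); print(s['clock'],s['eef_pos'],s['tool_rot'],s['force'],s['qpos'],abs(s['qd']).max())
snap('wrist','w4'); snap('side','s4')
z=load('w4');C=cloud(z);m=z['d']>0
for n,lo,hi in [('collartop',82,85.5),('stubtop',90.5,94.5),('spin',104,108)]:
    k=m&(C[...,2]>lo)&(C[...,2]<hi)&(np.hypot(C[...,0]-552,C[...,1]+82)<42)
    P=C[k]
    if len(P): print(n,len(P),cv2.minEnclosingCircle(P[:,:2].astype(np.float32)),np.argwhere(k).mean(0))
P=C[m&(C[...,2]>72)&(C[...,2]<77)&(np.hypot(C[...,0]-552,C[...,1]+82)<75)]
print(cv2.minAreaRect(P[:,:2].astype(np.float32)))
E
```

```text
6.2333 [491.02367932 -63.83849465 196.8796594 ] [-3.14050807e+00 -6.39451065e-04  1.31425557e+00] [ 0.48952333  0.94992994 -0.6998869 ] [-0.22515845  0.5033326   0.43180288  1.99547084 -0.31660665  0.70851645
  0.14599225] 0.004739638138871345
collartop 4351 ((552.0792846679688, -82.40567016601562), 36.40206527709961) [240.19489772 408.03263618]
stubtop 1209 ((550.4215698242188, -82.6478271484375), 17.73680305480957) [244.86517783 403.65177833]
spin 334 ((551.9620361328125, -82.36746215820312), 7.005002021789551) [253.86227545 410.54790419]
((562.1876831054688, -84.48674011230469), (83.31363677978516, 128.6446075439453), 75.21690368652344)
```

View pics/w4.png

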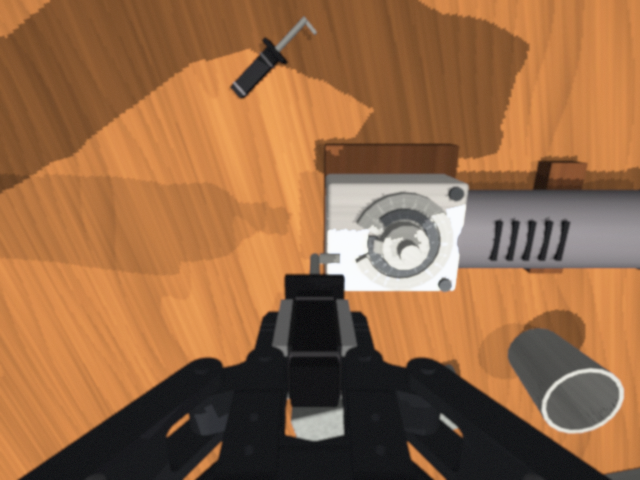

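View pics/s4.png

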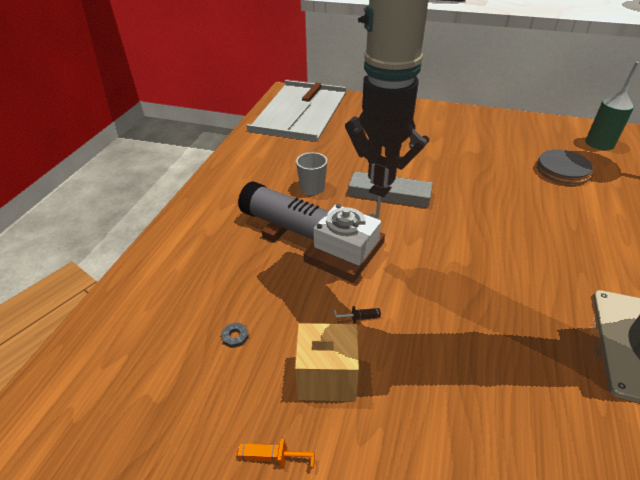

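```bash
python3 - <<'E'
from h import *
z=load('w4');C=cloud(z)
m=(z['d']>0)&(C[...,2]>108)&(C[...,2]<130)&(np.hypot(C[...,0]-495,C[...,1]+65)<35)
v,u=np.nonzero(m); m[:,:]=m
P=C[m]; print(len(P),P.min(0),P.max(0),u.min(),u.max(),v.min(),v.max())
r=cv2.minAreaRect(P[:,:2].astype(np.float32)); print(r, cv2.boxPoints(r))
print(np.histogram(P[:,2],bins=np.arange(108,131,1)))
im=cv2.imread('pics/w4.png'); cv2.imwrite('pics/zw4.png',cv2.resize(im[170:300,300:480],(792,572),interpolation=cv2.INTER_CUBIC))
# ring/slot pts in grinder polar
G=np.array([551.9,-82.4]); a=np.radians(-14.8); R=np.array([[np.cos(a),np.sin(a)],[-np.sin(a),np.cos(a)]])
q=(C[...,:2]-G)@R.T; rr=np.hypot(q[...,0],q[...,1]); th=np.degrees(np.arctan2(q[...,1],-q[...,0]))
for lo,hi in [(28,34),(19.5,24)]:
    k=(rr>lo)&(rr<hi)&(z['d']>0)
    for b in range(-48,49,4):
        s=k&(th>=b)&(th<b+4); print((lo,b,round(float(np.median(C[...,2][s])),1) if s.sum() else None,int(s.sum())),end=' ')
    print()
E
```

```text
289 [488.97331896 -70.18508172 115.95722203] [507.52978373 -60.27171451 129.92941406] 310 340 253 263
((497.9323425292969, -65.18106079101562), (6.133430480957031, 18.76175880432129), 73.00227355957031) [[488.06473  -65.37146 ]
 [506.00693  -70.856155]
 [507.79996  -64.99066 ]
 [489.85776  -59.505966]]
(array([  0,   0,   0,   0,   0,   0,   0,   1,   2,  19,  49, 117,  46,
         7,   4,   7,   8,   6,   4,   5,   6,   8]), array([108, 109, 110, 111, 112, 113, 114, 115, 116, 117, 118, 119, 120,
       121, 122, 123, 124, 125, 126, 127, 128, 129, 130]))
(28, -48, 82.8, 20) (28, -44, 83.2, 20) (28, -40, 83.0, 29) (28, -36, 83.0, 22) (28, -32, 82.9, 20) (28, -28, 83.0, 30) (28, -24, 83.3, 105) (28, -20, 250.8, 209) (28, -16, 248.2, 377) (28, -12, 245.6, 239) (28, -8, 244.6, 143) (28, -4, 244.7, 154) (28, 0, 244.6, 146) (28, 4, 244.7, 148) (28, 8, 244.6, 108) (28, 12, 244.6, 67) (28, 16, 249.7, 220) (28, 20, 249.4, 432) (28, 24, 246.0, 884) (28, 28, 245.0, 104) (28, 32, 82.8, 25) (28, 36, 83.1, 25) (28, 40, 83.2, 27) (28, 44, 82.8, 24) (28, 48, 82.9, 28) 
(19.5, -48, 82.8, 12) (19.5, -44, 82.7, 13) (19.5, -40, 82.9, 13) (19.5, -36, 82.8, 12) (19.5, -32, 83.0, 12) (19.5, -28, 82.6, 12) (19.5, -24, 83.4, 14) (19.5, -20, 246.0, 241) (19.5, -16, 246.8, 137) (19.5, -12, 89.2, 27) (19.5, -8, 261.3, 65) (19.5, -4, 261.4, 91) (19.5, 0, 262.0, 112) (19.5, 4, 263.2, 160) (19.5, 8, 263.3, 165) (19.5, 12, 264.1, 196) (19.5, 16, 265.4, 197) (19.5, 20, 266.2, 191) (19.5, 24, 267.5, 228) (19.5, 28, 267.9, 228) (19.5, 32, 262.4, 768) (19.5, 36, 263.9, 856) (19.5, 40, 265.3, 404) (19.5, 44, 265.6, 46) (19.5, 48, 82.9, 13)
```

View pics/zw4.png

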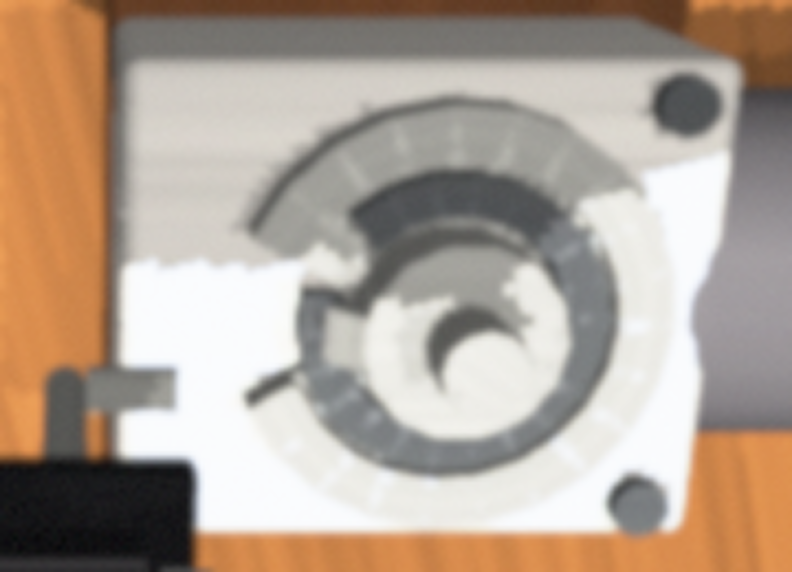

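>>> {"fn": "step_arm", "kwargs": {"deltas": [[[0, 4, -1.8, 0, 0, 0, 0], [0, 4, -1.8, -2, 0, 0, 0], [0, 4, -1.8, -6, 0, 0, 0], [0, 3.9, -1.7, -8, 0, 0, 0], [0, 0, 0, -8, 0, 0, 0], [0, 0, 0, -7, 0, 0, 0], [0, 0, 0, -4, 0, 0, 0], [0, 0, 0, 0, 0, 0, 0], [0, 0, 0, 0, 0, 0, 0], [0, 0, 0, 0, 0, 0, 0]]]}}

```text
clock: 7.17
eef_pos: [507.1, -72.5, 162.4]
tool_rot: [3.141, -0.0, 1.312]
force: [-0.3, -0.8, -1.2]
width: 14.9
```

```bash
python3 - <<'E'
from h import *
s=ctrl.read_state(); print(s['clock'],s['eef_pos'],s['tool_rot'],s['force'],s['torque'],abs(s['qd']).max())
snap('wrist','w5'); snap('side','s5')
a=cv2.imread('pics/w5.png')[170:330,300:480]; b=cv2.imread('pics/s5.png')[180:280,300:410]
cv2.imwrite('pics/v5.png',np.hstack([cv2.resize(a,(450,400)),cv2.resize(b,(350,318)).copy() if 0 else cv2.resize(b,(350,400))]))
z=load('w5');C=cloud(z);m=z['d']>0
for n,lo,hi in [('collartop',82,85.5),('spin',104,108)]:
    k=m&(C[...,2]>lo)&(C[...,2]<hi)&(np.hypot(C[...,0]-552,C[...,1]+82)<39)
    print(n,cv2.minEnclosingCircle(C[k][:,:2].astype(np.float32)))
E
```

```text
7.1667 [507.07230952 -72.52452137 162.43806053] [ 3.14136346e+00 -6.59088875e-05  1.31163325e+00] [-0.32202122 -0.81321817 -1.2468639 ] [ 0.0692852  -0.00958289 -0.01144323] 0.007665428661648462
collartop ((550.6620483398438, -82.3353042602539), 37.68356704711914)
spin ((552.0005493164062, -82.11506652832031), 7.20087194442749)
```

View pics/v5.png

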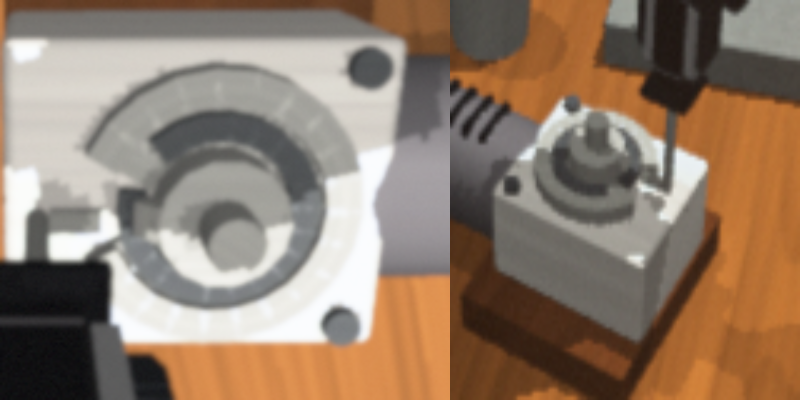

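>>> {"fn": "step_arm", "kwargs": {"deltas": [[[0, 0.4, 1.6, -1, 0, 0, 0], [0, 0, 0, -2, 0, 0, 0], [0, 0, 0, -1, 0, 0, 0], [0, 0, 0, -0.5, 0, 0, 0], [0, 0, 0, 0, 0, 0, 0], [0, 0, 0, 0, 0, 0, 0]]]}}

```text
clock: 7.77
eef_pos: [507.4, -70.9, 157.8]
tool_rot: [-3.142, 0.0, 1.312]
force: [0.8, -0.9, -0.2]
width: 15.0
```

>>> {"fn": "step_arm", "kwargs": {"deltas": [[[0, 0, 0, -0.5, 0, 0, 0], [0, 0, 0, -0.5, 0, 0, 0], [0, 0, 0, 0, 0, 0, 0]]]}}

```text
clock: 8.02
eef_pos: [507.4, -70.9, 156.7]
tool_rot: [-3.141, -0.0, 1.312]
force: [0.2, -0.8, 0.3]
width: 15.3
```

>>> {"fn": "step_arm", "kwargs": {"deltas": [[[0, 0, 0, -0.5, 0, 0, 0], [0, 0, 0, 0, 0, 0, 0]]]}}

```text
clock: 8.18
eef_pos: [507.4, -70.9, 156.2]
tool_rot: [-3.141, -0.0, 1.312]
force: [0.0, 0.1, -0.4]
width: 15.3
```

>>> {"fn": "step_arm", "kwargs": {"deltas": [[[0, 0, 0, -0.5, 0, 0, 0], [0, 0, 0, 0, 0, 0, 0]]]}}

```text
clock: 8.35
eef_pos: [507.4, -70.8, 155.8]
tool_rot: [-3.142, -0.0, 1.312]
force: [0.4, -0.1, -0.2]
width: 15.3
```

>>> {"fn": "step_arm", "kwargs": {"deltas": [[[0, 0, 0, -0.4, 0, 0, 0], [0, 0, 0, 0, 0, 0, 0]]]}}

```text
clock: 8.52
eef_pos: [507.4, -70.8, 155.4]
tool_rot: [-3.142, -0.0, 1.312]
force: [-1.1, -0.4, -1.3]
width: 15.3
```

>>> {"fn": "step_arm", "kwargs": {"deltas": [[[0, 0, 0, -0.4, 0, 0, 0], [0, 0, 0, 0, 0, 0, 0]]]}}

```text
clock: 8.68
eef_pos: [507.4, -70.9, 155.0]
tool_rot: [-3.142, -0.0, 1.312]
force: [0.2, 0.0, -0.1]
width: 15.2
```

>>> {"fn": "step_arm", "kwargs": {"deltas": [[[0, 0, 0, -0.4, 0, 0, 0], [0, 0, 0, 0, 0, 0, 0]]]}}

```text
clock: 8.85
eef_pos: [507.5, -70.9, 154.8]
tool_rot: [3.141, -0.0, 1.312]
force: [-0.0, 0.0, 2.6]
width: 15.0
```

>>> {"fn": "step_arm", "kwargs": {"deltas": [[[0, 0, 0, -0.4, 0, 0, 0], [0, 0, 0, 0, 0, 0, 0]]]}}

```text
clock: 9.02
eef_pos: [507.5, -70.9, 154.8]
tool_rot: [3.141, -0.0, 1.312]
force: [-1.5, 0.5, 5.9]
width: 15.3
```

>>> {"fn": "step_arm", "kwargs": {"deltas": [[[0, 0, 0, 1.2, 0, 0, 0], [0, 0, 0, 0, 0, 0, 0], [0, 0, 0, 0, 0, 0, 0]]]}}

```text
clock: 9.27
eef_pos: [507.5, -70.8, 155.3]
tool_rot: [3.142, 0.0, 1.312]
force: [0.8, 1.3, -0.5]
width: 15.4
```

>>> {"fn": "step_arm", "kwargs": {"deltas": [[[0, 0.97, -0.26, 0.2, 0, 0, 0], [0, 0.97, -0.26, 0, 0, 0, 0], [0, 0.97, -0.26, 0, 0, 0, 0], [0, 0.97, -0.26, 0, 0, 0, 0], [0, 0.97, -0.26, 0, 0, 0, 0], [0, 0, 0, 0, 0, 0, 0]]]}}

```text
clock: 9.77
eef_pos: [512.6, -72.3, 155.6]
tool_rot: [3.141, 0.0, 1.312]
force: [0.9, 0.8, -0.7]
width: 15.5
```

>>> {"fn": "step_arm", "kwargs": {"deltas": [[[0, 0.97, -0.26, 0, 0, 0, 0], [0, 0.97, -0.26, 0, 0, 0, 0], [0, 0, 0, 0, 0, 0, 0]]]}}

```text
clock: 10.02
eef_pos: [514.4, -72.8, 155.6]
tool_rot: [3.141, 0.0, 1.312]
force: [0.3, 0.3, -0.2]
width: 15.3
```

>>> {"fn": "step_arm", "kwargs": {"deltas": [[[0, 0.97, -0.26, 0, 0, 0, 0], [0, 0.97, -0.26, 0, 0, 0, 0], [0, 0, 0, 0, 0, 0, 0]]]}}

```text
clock: 10.27
eef_pos: [516.5, -73.3, 155.7]
tool_rot: [3.141, -0.0, 1.312]
force: [0.3, -0.0, -0.4]
width: 15.2
```

>>> {"fn": "step_arm", "kwargs": {"deltas": [[[0, 0.97, -0.26, 0, 0, 0, 0], [0, 0.3, -0.1, 0, 0, 0, 0], [0, 0, 0, 0, 0, 0, 0]]]}}

```text
clock: 10.52
eef_pos: [517.5, -73.6, 155.6]
tool_rot: [3.141, -0.0, 1.312]
force: [-0.3, -0.6, -0.0]
width: 15.4
```

```bash
python3 - <<'E'
from h import *
s=ctrl.read_state(); print(s['clock'],s['eef_pos'],s['force'])
snap('wrist','w6'); snap('side','s6')
a=cv2.imread('pics/w6.png')[200:330,290:440]; b=cv2.imread('pics/s6.png')[180:270,310:400]
cv2.imwrite('pics/v6.png',np.hstack([cv2.resize(a,(450,390)),cv2.resize(b,(350,390))]))
E
```

```text
10.5167 [517.54615166 -73.57174383 155.62207852] [-0.27773449 -0.63666552 -0.03389409]
```

View pics/v6.png

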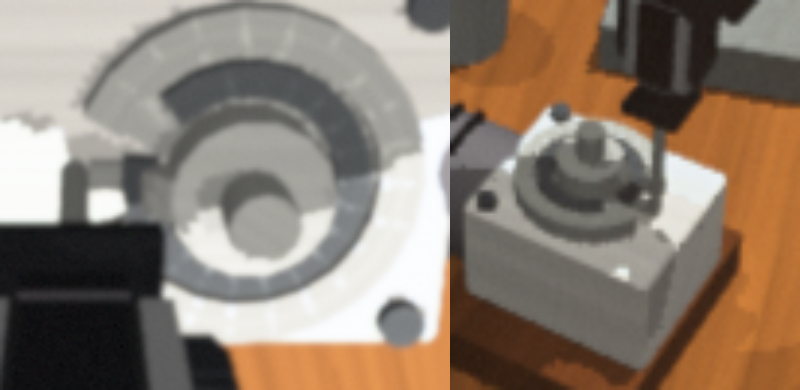

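>>> {"fn": "step_arm", "kwargs": {"deltas": [[[0, 0, 0, 0.5, 0, 0, 0], [0, 0, 0, 0.5, 0, 0, 0], [0, 0, 0, 0.5, 0, 0, 0], [0, 0, 0, 0.5, 0, 0, 0], [0, 0, 0, 0, 0, 0, 0]]]}}

```text
clock: 11.03
eef_pos: [517.1, -73.5, 157.5]
tool_rot: [-3.141, 0.0, 1.312]
force: [-0.3, 1.5, -2.4]
width: 15.1
```

>>> {"fn": "step_arm", "kwargs": {"deltas": [[[0, 0, 0, 0.5, 0, 0, 0], [0, 0, 0, 0.5, 0, 0, 0], [0, 0, 0, 0.5, 0, 0, 0], [0, 0, 0, 0.5, 0, 0, 0], [0, 0, 0, 0, 0, 0, 0]]]}}

```text
clock: 11.45
eef_pos: [516.6, -73.3, 159.3]
tool_rot: [-3.14, -0.0, 1.312]
force: [-1.0, -0.6, -3.3]
width: 15.2
```

>>> {"fn": "step_arm", "kwargs": {"deltas": [[[0, 0, 0, 0.5, 0, 0, 0], [0, 0, 0, 0.5, 0, 0, 0], [0, 0, 0, 0, 0, 0, 0]]]}}

```text
clock: 11.7
eef_pos: [516.7, -73.3, 160.2]
tool_rot: [-3.14, 0.0, 1.312]
force: [-2.2, 0.1, -5.6]
width: 15.3
```

>>> {"fn": "step_arm", "kwargs": {"deltas": [[[0, 0, 0, 0.5, 0, 0, 0], [0, 0, 0, 0.5, 0, 0, 0], [0, 0, 0, 0, 0, 0, 0]]]}}

```text
clock: 11.95
eef_pos: [516.8, -73.4, 161.3]
tool_rot: [-3.14, 0.0, 1.312]
force: [-3.0, 0.0, -7.8]
width: 15.6
```

>>> {"fn": "step_arm", "kwargs": {"deltas": [[[0, 0, 0, 0.5, 0, 0, 0], [0, 0, 0, 0.5, 0, 0, 0], [0, 0, 0, 0, 0, 0, 0]]]}}

```text
clock: 12.2
eef_pos: [518.6, -73.9, 163.4]
tool_rot: [3.139, -0.0, 1.312]
force: [-0.9, -0.2, -3.3]
width: 15.3
```

>>> {"fn": "step_arm", "kwargs": {"deltas": [[[0, 0, 0, 0.5, 0, 0, 0], [0, 0, 0, 0.5, 0, 0, 0], [0, 0, 0, 0, 0, 0, 0]]]}}

```text
clock: 12.45
eef_pos: [518.0, -73.7, 164.0]
tool_rot: [3.14, -0.0, 1.312]
force: [-1.3, -0.0, -2.7]
width: 15.2
```

>>> {"fn": "step_arm", "kwargs": {"deltas": [[[0, 0, 0, 0.5, 0, 0, 0], [0, 0, 0, 0.5, 0, 0, 0], [0, 0, 0, 0, 0, 0, 0]]]}}

```text
clock: 12.7
eef_pos: [516.5, -73.3, 164.5]
tool_rot: [-3.14, -0.0, 1.312]
force: [-2.7, 0.1, -2.8]
width: 15.5
```

```bash
python3 - <<'E'
from h import *
snap('wrist','w7'); snap('side','s7')
s=ctrl.read_state(); print(s['clock'],s['eef_pos'],s['force'])
a=cv2.imread('pics/w7.png')[200:330,290:440]; b=cv2.imread('pics/s7.png')[180:270,310:400]
cv2.imwrite('pics/v7.png',np.hstack([cv2.resize(a,(450,390)),cv2.resize(b,(350,390))]))
E
```

```text
12.8 [516.61026883 -73.32515886 164.45040468] [-2.59588619  0.4616187  -2.56690478]
```

View pics/v7.png

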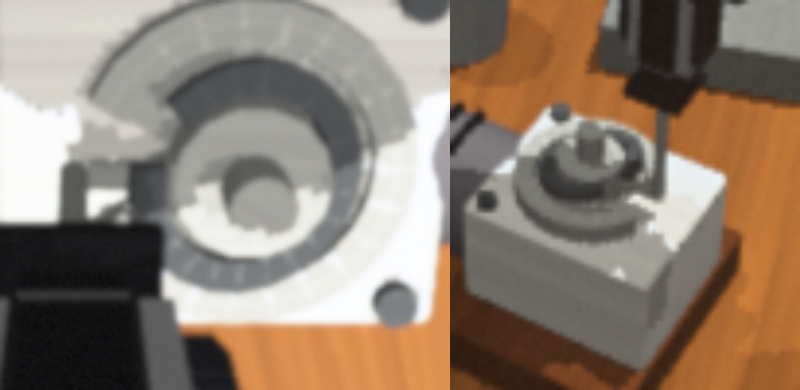

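>>> {"fn": "step_arm", "kwargs": {"deltas": [[[0, 0, 0, 0.4, 0, 0, 0], [0, 0, 0, 0.4, 0, 0, 0], [0, 0, 0, 0, 0, 0, 0], [0, 0, 0, 0, 0, 0, 0]]]}}

```text
clock: 13.13
eef_pos: [517.0, -73.4, 165.5]
tool_rot: [-3.141, -0.0, 1.312]
force: [-4.5, 0.9, -1.6]
width: 15.4
```

>>> {"fn": "step_arm", "kwargs": {"deltas": [[[0, 0, 0, 0.4, 0, 0, 0], [0, 0, 0, 0, 0, 0, 0], [0, 0, 0, 0, 0, 0, 0]]]}}

```text
clock: 13.38
eef_pos: [517.2, -73.5, 165.9]
tool_rot: [-3.141, -0.0, 1.312]
force: [-4.9, 1.1, -0.0]
width: 15.5
```

>>> {"fn": "step_arm", "kwargs": {"deltas": [[[0, -0.97, 0.26, 0, 0, 0, 0], [0, -0.97, 0.26, 0, 0, 0, 0], [0, 0, 0, 0, 0, 0, 0]]]}}

```text
clock: 13.63
eef_pos: [516.0, -73.2, 166.0]
tool_rot: [3.14, -0.0, 1.312]
force: [-3.8, 1.0, -1.2]
width: 15.3
```

>>> {"fn": "step_arm", "kwargs": {"deltas": [[[0, -0.97, 0.26, 0, 0, 0, 0], [0, -0.48, 0.13, 0, 0, 0, 0], [0, 0, 0, 0, 0, 0, 0], [0, 0, 0, 0, 0, 0, 0]]]}}

```text
clock: 13.97
eef_pos: [515.2, -73.0, 166.2]
tool_rot: [3.139, 0.0, 1.312]
force: [-0.2, -0.1, 0.1]
width: 15.3
```

```bash
python3 - <<'E'
from h import *
snap('wrist','w8'); snap('side','s8')
s=ctrl.read_state(); print(s['clock'],s['eef_pos'],s['force'])
a=cv2.imread('pics/w8.png')[200:330,290:440]; b=cv2.imread('pics/s8.png')[180:270,310:400]
cv2.imwrite('pics/v8.png',np.hstack([cv2.resize(a,(450,390)),cv2.resize(b,(350,390))]))
E
```

```text
14.0667 [515.07060247 -72.95841914 166.1320259 ] [-0.38104198 -0.27864824 -0.7001303 ]
```

View pics/v8.png

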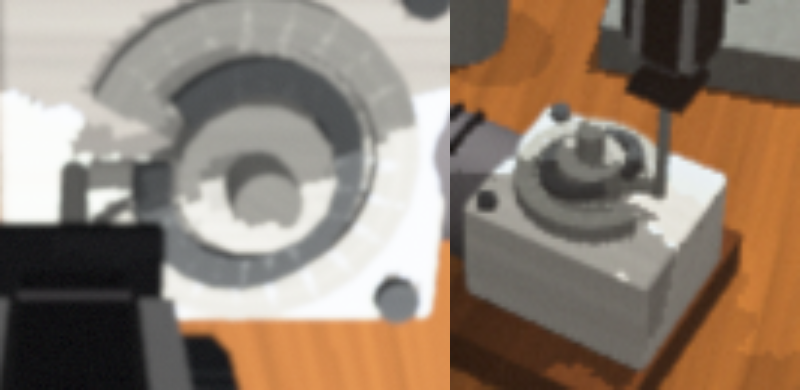

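>>> {"fn": "step_arm", "kwargs": {"deltas": [[[0, -0.6, 0.16, 0, 0, 0, 0], [0, 0, 0, -0.5, 0, 0, 0], [0, 0, 0, -0.5, 0, 0, 0], [0, 0, 0, -0.5, 0, 0, 0], [0, 0, 0, -0.5, 0, 0, 0], [0, 0, 0, -0.5, 0, 0, 0], [0, 0, 0, 0, 0, 0, 0], [0, 0, 0, 0, 0, 0, 0]]]}}

```text
clock: 14.73
eef_pos: [513.4, -72.5, 163.3]
tool_rot: [-3.142, -0.0, 1.312]
force: [-0.8, 0.1, -0.5]
width: 15.4
```

```bash
python3 - <<'E'
from h import *
snap('wrist','w9'); snap('side','s9')
s=ctrl.read_state(); print(s['clock'],s['eef_pos'],s['force'])
a=cv2.imread('pics/w9.png')[200:330,290:440]; b=cv2.imread('pics/s9.png')[180:270,310:400]
cv2.imwrite('pics/v9.png',np.hstack([cv2.resize(a,(450,390)),cv2.resize(b,(350,390))]))
G=np.array([551.9,-82.3]); a=np.radians(-14.8); R=np.array([[np.cos(a),np.sin(a)],[-np.sin(a),np.cos(a)]])
for t in ('side0','s6','s8','s9','w4','w6','w8','w9'):
    z=load(t);C=cloud(z);q=(C[...,:2]-(G if t[0]=='w' else [550,-79]))@R.T
    k=(z['d']>0)&(q[...,0]>-25)&(q[...,0]<-20)&(q[...,1]>-2)&(q[...,1]<5)&(C[...,2]<100)&(C[...,2]>70)
    print(t,k.sum(),np.percentile(C[...,2][k],[10,50,90]).round(1) if k.sum() else '')
E
```

```text
14.8333 [513.46234849 -72.52876882 163.32163328] [0.07157682 1.08641653 0.18718581]
side0 13 [78.8 82.5 83.8]
s6 16 [78.6 82.6 86.1]
s8 20 [76.2 92.2 95.6]
s9 16 [79.4 92.  95.3]
w4 107 [74.5 83.  87.8]
w6 120 [74.4 82.8 88.3]
w8 184 [73.9 93.5 95.5]
w9 182 [73.8 92.1 95.5]
```

View pics/v9.png

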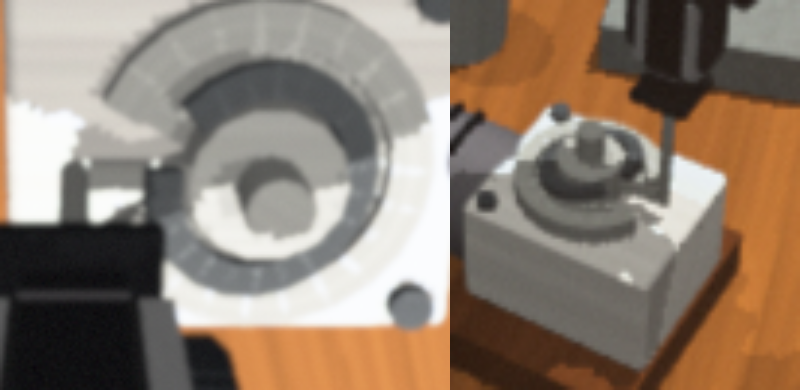

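>>> {"fn": "step_arm", "kwargs": {"deltas": [[[0, -2, 0.5, 0, 0, 0, 0], [0, -4, 1.1, 0, 0, 0, 0], [0, -7, 1.8, 0, 0, 0, 0], [0, -7, 1.8, 0, 0, 0, 0], [0, -7, 1.8, 0, 0, 0, 0], [0, 0, 0, 6, 0, 0, 0], [0, 0, 0, 12, 0, 0, 0], [0, 0, 0, 15, 0, 0, 0], [0, 0, 0, 4, 0, 0, 0], [0, 0, 0, 0, 0, 0, 0]]]}}

```text
clock: 15.67
eef_pos: [487.4, -65.6, 201.6]
tool_rot: [3.138, -0.001, 1.312]
force: [-0.0, 0.2, -0.9]
width: 15.3
```

```bash
python3 - <<'E'
from h import *
snap('wrist','w10'); snap('side','s10')
s=ctrl.read_state(); print(s['clock'],s['eef_pos'],s['tool_rot'],s['force'])
a=cv2.imread('pics/w10.png')[170:300,310:460]; b=cv2.imread('pics/s10.png')[180:270,310:400]
cv2.imwrite('pics/v10.png',np.hstack([cv2.resize(a,(450,390)),cv2.resize(b,(350,390))]))
E
```

```text
15.7667 [486.35284351 -65.28229193 200.23360517] [ 3.14144386e+00 -2.78854971e-04  1.31206481e+00] [-0.93496624  0.07187708 -0.50433702]
```

View pics/v10.png

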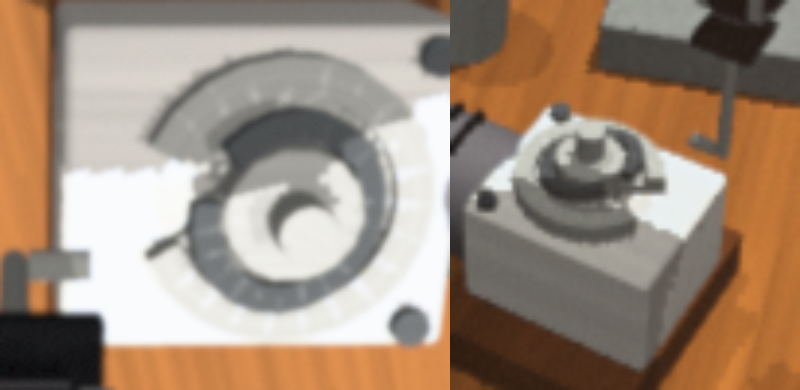

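The ring end stays up: it covers the catch and the ring is still around the spindle. Next I return the pick.

>>> {"fn": "step_arm", "kwargs": {"deltas": [[[0, 1.6, 19.8, 0, 0, 0, 0.0404], [0, 1.6, 19.8, 0, 0, 0, 0.0404], [0, 1.6, 19.8, 0, 0, 0, 0.0404], [0, 1.6, 19.8, 0, 0, 0, 0.0404], [0, 1.6, 19.8, 0, 0, 0, 0.0404], [0, 1.6, 19.8, 0, 0, 0, 0.0404], [0, 1.6, 19.8, 0, 0, 0, 0.0404], [0, 1.6, 19.8, 0, 0, 0, 0.0404], [0, 1.6, 19.8, 0, 0, 0, 0.0404], [0, 1.6, 19.8, 0, 0, 0, 0.0404]]]}}

```text
clock: 16.6
eef_pos: [501.8, 133.4, 199.3]
tool_rot: [-3.14, 0.0, 1.718]
force: [-0.1, -0.5, -1.1]
width: 14.9
```

>>> {"fn": "step_arm", "kwargs": {"deltas": [[[0, 1.6, 19.8, 0, 0, 0, 0.0404], [0, 1.6, 19.8, 0, 0, 0, 0.0404], [0, 1.6, 19.8, 0, 0, 0, 0.0404], [0, 0, 0, 0, 0, 0, 0], [0, 0, 0, 0, 0, 0, 0], [0, 0, 0, 0, 0, 0, 0], [0, 0, 0, 0, 0, 0, 0]]]}}

```text
clock: 17.18
eef_pos: [507.2, 190.7, 200.2]
tool_rot: [-3.141, 0.001, 1.835]
force: [-0.5, 0.3, -1.1]
width: 15.4
```

```bash
python3 - <<'E'
from h import *
s=ctrl.read_state(); print(s['clock'],s['eef_pos'],s['tool_rot'],s['force'])
snap('wrist','w11'); snap('side','s11');snap('scene','c11')
for t in ('w11','s11','s1','c11','c1'):
    z=load(t);C=cloud(z)
    k=(z['d']>0)&(C[...,2]>110)&(C[...,2]<127)&(np.hypot(C[...,0]-511,C[...,1]-193)<35)
    P=C[k]; r=cv2.minAreaRect(P[:,:2].astype(np.float32)); print(t,len(P),P[:,2].min(),r)
a=cv2.imread('pics/w11.png')[180:360,230:410]; b=cv2.imread('pics/s11.png')[260:410,270:390]
cv2.imwrite('pics/v11.png',np.hstack([cv2.resize(a,(450,450)),cv2.resize(b,(350,437)) if 0 else cv2.resize(b,(350,450))]))
E
```

```text
17.1833 [507.20460834 190.68741597 200.18578742] [-3.14100116e+00  8.15134535e-04  1.83533778e+00] [-0.5176541   0.31481656 -1.12080934]
w11 248 119.47908760603073 ((513.158203125, 192.7639923095703), (18.692583084106445, 5.990548610687256), 16.74755096435547)
s11 63 119.35751039035313 ((512.4656982421875, 194.54957580566406), (17.700550079345703, 7.3199381828308105), 14.120259284973145)
s1 68 116.51909981729449 ((512.1372680664062, 195.65049743652344), (17.4912052154541, 7.566105842590332), 17.209575653076172)
c11 26 117.82136931100229 ((514.999267578125, 191.72991943359375), (17.251619338989258, 6.222009658813477), 14.250678062438965)
c1 32 115.45313694380224 ((513.6144409179688, 192.07376098632812), (17.86136817932129, 7.231777667999268), 15.77105712890625)
```

View pics/v11.png

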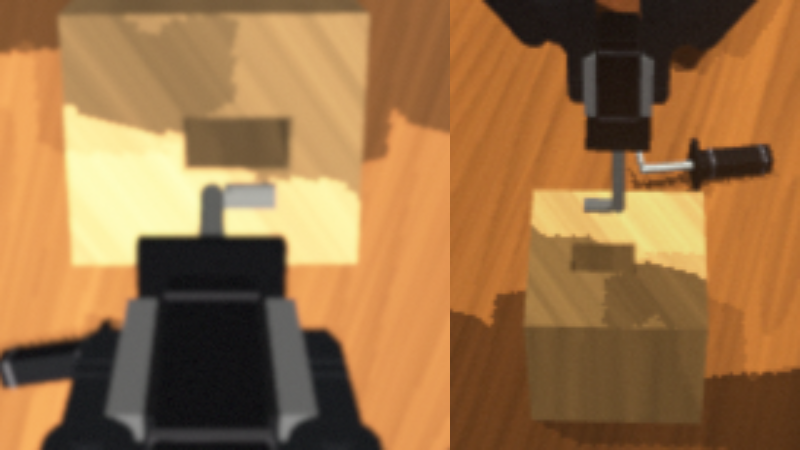

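>>> {"fn": "step_arm", "kwargs": {"deltas": [[[0, -0.3, 1.2, -8, 0, 0, 0], [0, 0, 0, -14, 0, 0, 0], [0, 0, 0, -8, 0, 0, 0], [0, 0, 0, -3, 0, 0, 0], [0, 0, 0, -3, 0, 0, 0], [0, 0, 0, -3, 0, 0, 0], [0, 0, 0, 0, 0, 0, 0]]]}}

```text
clock: 17.92
eef_pos: [506.9, 193.0, 161.0]
tool_rot: [-3.141, 0.0, 1.837]
force: [-0.1, -0.7, -2.0]
width: 15.4
```

>>> {"fn": "step_arm", "kwargs": {"deltas": [[[0, 0, 0, -3, 0, 0, 0], [0, 0, 0, -8, 0, 0, 0], [0, 0, 0, -10, 0, 0, 0], [0, 0, 0, -10, 0, 0, 0], [0, 0, 0, -10, 0, 0, 0], [0, 0, 0, -6, 0, 0, 0], [0, 0, 0, -2, 0, 0, 0], [0, 0, 0, 0, 0, 0, 0]]]}}

```text
clock: 18.58
eef_pos: [506.5, 192.8, 111.4]
tool_rot: [-3.14, 0.0, 1.837]
force: [-0.3, -0.5, -0.1]
width: 15.2
```

>>> {"fn": "step_arm", "kwargs": {"deltas": [[[0, 0, 0, -1, 0, 0, 0], [0, 0, 0, -1, 0, 0, 0], [0, 0, 0, -0.7, 0, 0, 0], [0, 0, 0, 0, 0, 0, 0]]]}}

```text
clock: 18.92
eef_pos: [507.1, 193.2, 109.8]
tool_rot: [3.141, -0.0, 1.837]
force: [-0.4, 1.5, -0.6]
width: 15.2
```

>>> {"fn": "step_arm", "kwargs": {"deltas": [[[0, 0, 0, -0.5, 0, 0, 0], [0, 0, 0, -0.5, 0, 0, 0], [0, 0, 0, 0, 0, 0, 0]]]}}

```text
clock: 19.17
eef_pos: [506.9, 193.1, 108.7]
tool_rot: [3.141, -0.0, 1.837]
force: [-0.1, 0.6, -1.8]
width: 15.0
```

>>> {"fn": "step_arm", "kwargs": {"deltas": [[[0, 0, 0, -0.5, 0, 0, 0], [0, 0, 0, -0.5, 0, 0, 0], [0, 0, 0, 0, 0, 0, 0]]]}}

```text
clock: 19.42
eef_pos: [507.0, 193.1, 107.6]
tool_rot: [3.142, -0.0, 1.837]
force: [1.3, 1.0, -0.8]
width: 14.9
```

>>> {"fn": "step_arm", "kwargs": {"deltas": [[[0, 0, 0, -0.5, 0, 0, 0], [0, 0, 0, 0, 0, 0, 0]]]}}

```text
clock: 19.58
eef_pos: [507.0, 193.1, 107.6]
tool_rot: [3.141, -0.0, 1.837]
force: [-0.5, -0.8, 3.6]
width: 15.2
```

Flange seated at z 107.6. I'll open and retreat upward.

>>> {"fn": "step_arm", "kwargs": {"deltas": [[[1, 0, 0, 0, 0, 0, 0], [1, 0, 0, 0, 0, 0, 0], [1, 0, 0, 0, 0, 0, 0], [1, 0, 0, 0, 0, 0, 0], [1, 0, 0, 0, 0, 0, 0], [1, 0, 0, 0, 0, 0, 0], [1, 0, 0, 0, 0, 0, 0], [1, 0, 0, 0, 0, 0, 0], [1, 0, 0, 0, 0, 0, 0], [1, 0, 0, 0, 0, 0, 0]]]}}

```text
clock: 20.42
eef_pos: [506.9, 193.1, 107.1]
tool_rot: [3.142, -0.0, 1.837]
force: [-0.2, 0.1, 0.2]
width: 85.3
```

>>> {"fn": "step_arm", "kwargs": {"deltas": [[[1, 0, 0, 4, 0, 0, 0], [1, 0, 0, 10, 0, 0, 0], [1, 0, 0, 18, 0, 0, 0], [1, 0, 0, 20, 0, 0, 0], [1, 0, 0, 20, 0, 0, 0], [1, 0, 0, 20, 0, 0, 0], [1, 0, 0, 15, 0, 0, 0], [1, 0, 0, 0, 0, 0, 0], [1, 0, 0, 0, 0, 0, 0], [1, 0, 0, 0, 0, 0, 0]]]}}

```text
clock: 21.25
eef_pos: [506.5, 193.0, 213.9]
tool_rot: [-3.141, -0.0, 1.837]
force: [-0.2, 1.0, -0.9]
width: 85.5
```

```bash
python3 - <<'E'
from h import *
s=ctrl.read_state(); print(s['clock'],s['eef_pos'],s['width'])
snap('wrist','w12'); snap('side','s12');snap('scene','c12')
z=load('w12');C=cloud(z)
for n,lo,hi in [('flange',87.5,92),('top',142,150)]:
    k=(z['d']>0)&(C[...,2]>lo)&(C[...,2]<hi)&(np.hypot(C[...,0]-507,C[...,1]-192)<25); print(n,k.sum(),np.median(C[k][:,2]),cv2.minAreaRect(C[k][:,:2].astype(np.float32)))
G=np.array([551.9,-82.3]); a=np.radians(-14.8); R=np.array([[np.cos(a),np.sin(a)],[-np.sin(a),np.cos(a)]])
for t in ('side0','s12'):
    z=load(t);C=cloud(z);q=(C[...,:2]-[550,-79])@R.T
    k=(z['d']>0)&(q[...,0]>-25)&(q[...,0]<-18)&(q[...,1]>-2)&(q[...,1]<5)&(C[...,2]<100)&(C[...,2]>70)
    print(t,k.sum(),np.percentile(C[...,2][k],[10,50,90]).round(1))
a=cv2.imread('pics/w12.png')[150:330,230:410]; b=cv2.imread('pics/s12.png')[190:280,300:400]
cv2.imwrite('pics/v12.png',np.hstack([cv2.resize(a,(350,450)),cv2.resize(b,(450,450))]))
E
```

```text
21.25 [506.45049367 193.03454897 213.9214784 ] 85.51466466351101
flange 678 88.88916274628232 ((506.33502197265625, 193.57444763183594), (27.703956604003906, 27.57370376586914), 14.999847412109375)
top 685 144.806619527867 ((506.00152587890625, 193.35055541992188), (15.638029098510742, 16.357391357421875), 15.747502326965332)
side0 22 [78.8 82.8 89.2]Traceback (most recent call last):
  File "<stdin>", line 11, in <module>
    return _quantile_unchecked(
        a, q, axis, out, overwrite_input, method, keepdims, weights)
    return _ureduce(a,
                    func=_quantile_ureduce_func,
    ...<5 lines>...
                    overwrite_input=overwrite_input,
                    method=method)
    r = func(a, **kwargs)
    result = _quantile(arr,
                       quantiles=q,
    ...<2 lines>...
                       out=out,
                       weights=wgt)
    slices_having_nans = np.isnan(arr[-1, ...])
                                  ~~~^^^^^^^^^
IndexError: index -1 is out of bounds for axis 0 with size 0
```

View pics/c12.png

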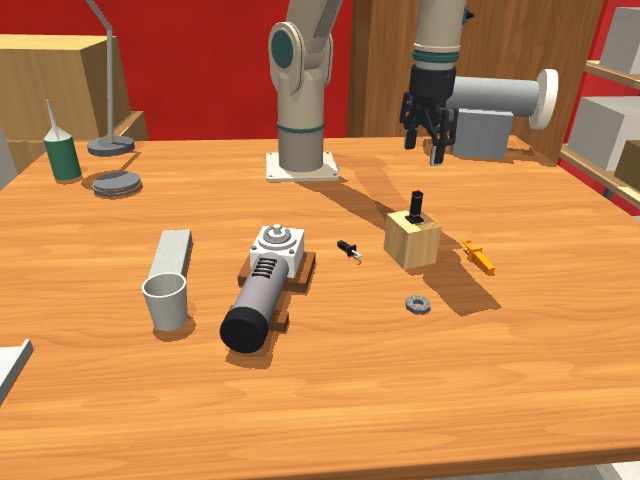

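Scene: pick upright in the block at (416,205), other things unmoved. The arm blocks the side view, so I'll move aside for a last check of the ring.

>>> {"fn": "step_arm", "kwargs": {"deltas": [[[1, -8, 15, 8, 0, 0, 0], [1, -8, 20, 8, 0, 0, 0], [1, -8, 20, 8, 0, 0, 0], [1, -8, 20, 8, 0, 0, 0], [1, -8, 20, 8, 0, 0, 0], [1, -8, 20, 8, 0, 0, 0], [1, -8, 20, 0, 0, 0, 0], [1, 0, 10, 0, 0, 0, 0], [1, 0, 0, 0, 0, 0, 0], [1, 0, 0, 0, 0, 0, 0]]]}}

```text
clock: 22.23
eef_pos: [451.1, 337.2, 261.3]
tool_rot: [-3.14, 0.002, 1.837]
force: [-0.7, -1.0, -0.3]
width: 85.6
```

```bash
python3 - <<'E'
from h import *
snap('side','s13')
a=np.radians(-14.8); R=np.array([[np.cos(a),np.sin(a)],[-np.sin(a),np.cos(a)]])
for t in ('side0','s13'):
    z=load(t);C=cloud(z);q=(C[...,:2]-[550,-79])@R.T
    k=(z['d']>0)&(q[...,0]>-25)&(q[...,0]<-18)&(q[...,1]>-2)&(q[...,1]<5)&(C[...,2]<100)&(C[...,2]>70)
    print(t,k.sum(),np.percentile(C[...,2][k],[10,50,90]).round(1) if k.sum() else '')
im=cv2.imread('pics/s13.png')
cv2.imwrite('pics/v13.png',np.hstack([cv2.resize(im[300:410,280:390],(400,450)),cv2.resize(im[190:280,300:400],(400,450))]))
E
```

```text
side0 22 [78.8 82.8 89.2]
s13 0
```

View pics/v13.png

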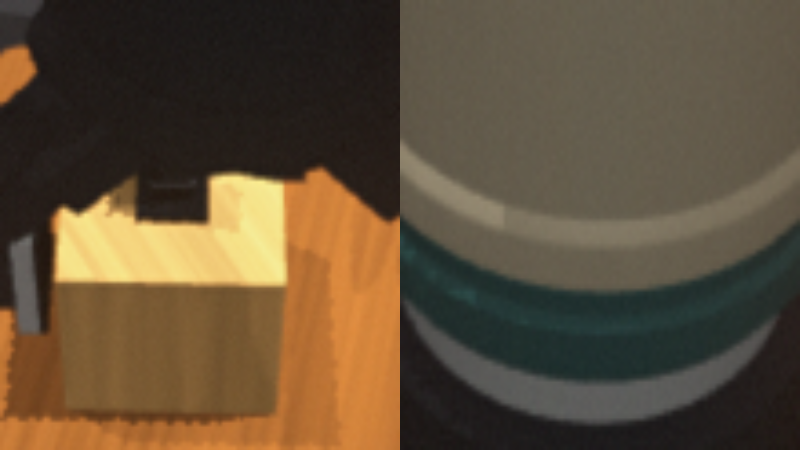

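>>> {"fn": "step_arm", "kwargs": {"deltas": [[[1, -10, 18, 0, 0, 0, 0.05], [1, -12, 22, 0, 0, 0, 0.05], [1, -12, 22, 0, 0, 0, 0.05], [1, -12, 22, 0, 0, 0, 0.05], [1, -12, 22, 0, 0, 0, 0.05], [1, -12, 22, 0, 0, 0, 0.05], [1, -12, 22, 0, 0, 0, 0.05], [1, -12, 22, 0, 0, 0, 0.05], [1, 0, 0, 0, 0, 0, 0], [1, 0, 0, 0, 0, 0, 0]]]}}

```text
clock: 23.12
eef_pos: [357.1, 509.7, 261.5]
tool_rot: [-3.141, 0.001, 2.237]
force: [0.8, -0.4, -0.2]
width: 85.0
```

```bash
python3 - <<'E'
from h import *
snap('side','s14')
a=np.radians(-14.8); R=np.array([[np.cos(a),np.sin(a)],[-np.sin(a),np.cos(a)]])
for t in ('side0','s14'):
    z=load(t);C=cloud(z);q=(C[...,:2]-[550,-79])@R.T
    k=(z['d']>0)&(q[...,0]>-25)&(q[...,0]<-18)&(q[...,1]>-2)&(q[...,1]<5)&(C[...,2]<100)&(C[...,2]>70)
    print(t,k.sum(),np.percentile(C[...,2][k],[10,50,90]).round(1) if k.sum() else '')
im=cv2.imread('pics/s14.png')
cv2.imwrite('pics/v14.png',np.hstack([cv2.resize(im[300:410,280:390],(400,450)),cv2.resize(im[190:280,300:400],(400,450))]))
E
```

```text
side0 22 [78.8 82.8 89.2]
s14 0
```

View pics/v14.png

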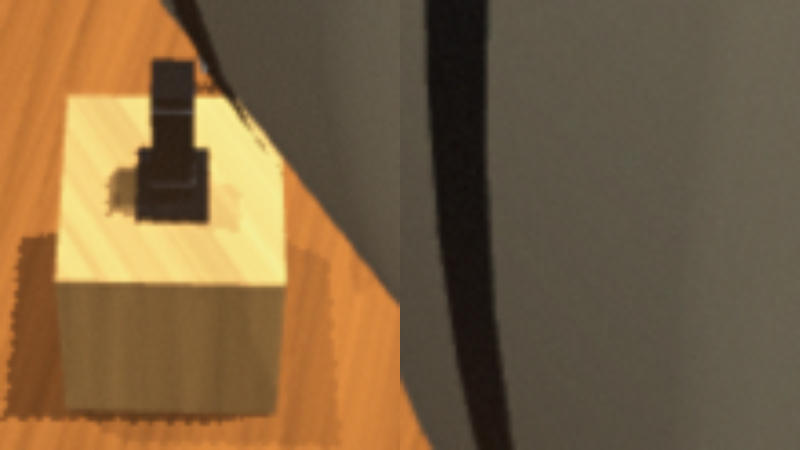

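Pick stands upright, flange flat on the block. The start pose gave a clear side view, so I'll go back near it.

>>> {"fn": "step_arm", "kwargs": {"deltas": [[[1, -14, 11, -2, 0, 0, 0.06], [1, -14, 11, -3, 0, 0, 0.06], [1, -14, 11, -3, 0, 0, 0.06], [1, -14, 11, -3, 0, 0, 0.06], [1, -14, 11, -3, 0, 0, 0.06], [1, -14, 11, -3, 0, 0, 0.06], [1, -14, 11, -3, 0, 0, 0.06], [1, -14, 11, -2, 0, 0, 0.06], [1, -14, 10, 0, 0, 0, 0.06], [1, 0, 0, 0, 0, 0, 0]]]}}

```text
clock: 24.0
eef_pos: [225.3, 611.2, 239.8]
tool_rot: [3.141, -0.004, 2.787]
force: [-1.3, 1.1, -1.4]
width: 85.4
```

```bash
python3 - <<'E'
from h import *
snap('side','s15')
a=np.radians(-14.8); R=np.array([[np.cos(a),np.sin(a)],[-np.sin(a),np.cos(a)]])
for t in ('side0','s15'):
    z=load(t);C=cloud(z);q=(C[...,:2]-[550,-79])@R.T
    k=(z['d']>0)&(q[...,0]>-25)&(q[...,0]<-18)&(q[...,1]>-2)&(q[...,1]<5)&(C[...,2]<100)&(C[...,2]>70)
    print(t,k.sum(),np.percentile(C[...,2][k],[10,50,90]).round(1) if k.sum() else '')
im=cv2.imread('pics/s15.png')
cv2.imwrite('pics/v15.png',np.hstack([cv2.resize(im[300:410,280:390],(400,450)),cv2.resize(im[190:280,300:400],(400,450))]))
E
```

```text
side0 22 [78.8 82.8 89.2]
s15 17 [81.6 93.3 96. ]
```

View pics/v15.png

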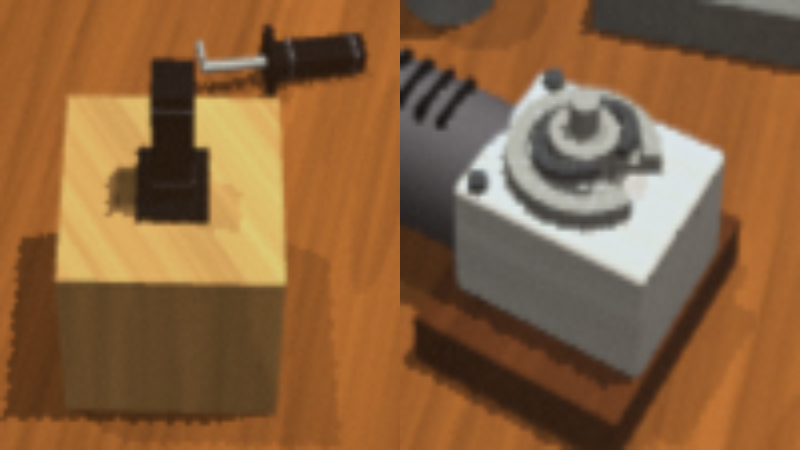

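Ring end is still up (top about 93 mm, was 83), ring around the spindle, pick upright. I'm handing the job in.

```bash
python3 -c "
from cell import ctrl
print(ctrl.finish_job(), ctrl.read_state()['clock'])"
```

```text
the job is handed in; nothing more can be done
the job is handed in; nothing more can be done
```

The ring end is up over the catch and holding, the ring is still around the spindle, and the pick is back upright in its block. I handed the job in at about 24 s, well under the 54 s limit.

**What I did:** I took the black pick from the block and touched down in the slot to find its floor. That contact came at TCP z 154.8 with about 6 N. I raised the blade 0.8 mm, slid it 10 mm under the ring end without contact, and lifted in small steps. The force peaked at about 8 N vertically and then dropped as the ring passed the catch.

**Last checks:**
- **Ring:** the top of the ring end reads about 93 mm, up from about 83 mm, so roughly 10 mm of lift against the 6 mm needed. I checked it after the pick was withdrawn, and it was still up at about 24 s.
- **Pick:** upright, its flange flat on the block within about 1 mm of where it started.
- **Other things:** unmoved in the scene picture.

**Disagreements:**
- **Cameras:** the scene and side views disagreed by about 4 mm on the grinder's position. I relied on the wrist camera, and the touch agreed with it.
- **Side force:** after the ring passed, the pick felt up to 5 N sideways, most likely the catch springing against the blade tip. It went to zero once I pulled the blade back.
- **Blocked views:** several of the last side views were blocked by the arm, so I moved it back near its start before the final look.

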